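# Pump up the resin pressure pot

## Task

Get the resin pressure pot ready for curing with your fingertips: push the vent handle on its lid round to the shut stop, then press the pump's spring plunger all the way down and let it come all the way back up, over and over, until the brass indicator pin stands fully out; leave the plunger up. Do not touch the pin itself, do not pick anything up, and leave the cups, jar, moulds and other things on the table where they are.

Things in the scene. Friction and masses are not known exactly. Their poses are not given: they have to be found in the camera images.
- unit: Pressure pot and hand pump on one grey base plate (170 x 360 x 10 mm) fixed to the table; origin under the plate's centre, y along its length. At y = +95 mm the steel pot (168 mm across, bolt tops on its rim at z = 144 mm); at y = -100 mm the aluminium pump block, 75 (x) x 135 (y) mm, flat top at z = 95 mm, with plunger (y = -135 mm) and indicator pin (y = -60 mm) on x = 0, 75 mm apart.
- plunger_top (a point): Centre of the flat top of the plunger's black mushroom cap (diameter 44 mm, 14 mm thick, on a 16 mm shaft). Released, it is 46 mm above the pump block's top (z = 141 mm in the unit's frame); fully pressed, 30 mm above it.
- plunger (a joint): Plunger travel in m: 0 = up, 0.016 = fully down on its stop. A spring pushes it up: 6 N to start it, 10 to 12 N at the bottom; let go, it returns by itself in about 0.3 s. With the vent shut, each stroke (13 mm or more down, then all the way up) raises the pin 10 mm (the first 3 to 16 mm) on the plunger's way up; strokes under 10 mm do nothing. With the vent open the pin does not rise.
- pin_lift (a joint): How far the indicator pin is out, in m: 0 = fully in (top 6 mm above the pump block), 0.040 = fully out (top 46 mm above the block, level with the top of the released plunger). It starts at 0 to 0.018, so 2 to 4 good strokes are needed; it stays where it is between strokes, and further strokes leave it fully out.
- indicator: The indicator pin: an upright plain brass pin of 12 mm diameter coming out of the pump block's top; its origin is on its axis, 6 mm below its top. Not to be touched.
- pin_top (a point): Centre of the indicator pin's top face.
- vent (a joint): Vent handle angle in rad: 0 = open (handle points to the unit's -x), 1.571 = shut, against its stop (handle points to the unit's +y, away from the pump); seen from above it turns clockwise as it shuts. It starts at 0 to 0.4, turns with light friction (about 2 N at the post) and stays where it is left.
- vent_post (a point): Centre of the top of the black upright post (16 mm diameter) at the end of the vent handle, 65 mm from the pivot, 192 mm above the table. The post stands 30 mm above the handle's flat bar (16 mm wide, top of bar at 162 mm, underside at 154 mm above the table).
- vent_pivot (a point): Pivot of the vent handle on the centre line of the pot, 149 mm above the table; the axis is vertical.
- cup_a: White plastic cup, 74 mm across, 92 mm high, a wooden stick standing in it up to 140 mm; origin under its centre. Bystander, to be left alone.
- cup_b: Another such cup. Bystander.
- flake_jar: Jar, 62 mm across, 65 mm high, black cap; origin under its centre. Bystander.
- jar_lid: Loose black jar lid, 64 mm across, 14 mm high; origin under its centre. Bystander.
- mould_a: Fluted white coaster mould filled with resin, about 100 mm across, 15 mm high; origin under its centre. Bystander.
- mould_b: Such a mould, about 86 mm across. Bystander.
- stir_stick: Flat wooden stick, 150 x 18 x 5 mm, lying on the table; origin under its centre. Bystander.

How it is judged:
On the way, in this order (a step that is already met when the one before it is completed fails the run):
1. the vent handle is pushed shut (value of joint vent above 1.4 rad), for 0.1 s.
2. after that the plunger is pressed right down (value of joint plunger above 0.013 m).
3. the indicator pin stands fully out and the plunger is back up (value of joint pin_lift above 0.037 m and value of joint plunger below 0.002 m), for 0.1 s.
At the end, for the whole second after the job is handed in: Vent handle shut (joint above 1.40 of 1.571 rad), indicator pin out by more than 37 of 40 mm, plunger back up (within 2 mm) (all of step 3 and value of joint vent above 1.4 rad); the robot touches nothing.
It fails at once if the robot touches the indicator pin (contact force between any of the fingers, the arm and indicator above 0.5 N).
It fails at once if a bystander is displaced by more than 20 mm, lifted or tipped over (distance of any of cup_a, cup_b, flake_jar, jar_lid, mould_a, mould_b, stir_stick from where it was at the start of the episode above 0.02 m or height (world z) of any of cup_a, cup_b, flake_jar, jar_lid, mould_a, mould_b, stir_stick above 0.012 m or angle between any of cup_a, cup_b, flake_jar, jar_lid, mould_a, mould_b, stir_stick's own z axis and vertical above 0.5 rad).
It also fails if it takes over 51 s, if anything falls off the work surface, if the arm or the gripper's body presses on something with over 40 N, if the wrist force passes 120 N, or if a joint passes its speed limit or range.

## Robot

A 6-joint arm with a two-finger parallel gripper is mounted at the origin on the work surface. World frame = base frame: x ahead of the robot, y to its left, z up, the work surface at z = 0. Lengths are in m, angles in rad, forces in N, time in s.
With the tool pointing down it reaches from about 0.25 to 0.775 m from the base axis. Payload 8.9 kg.
Tool frame: the origin (TCP) lies midway between the tips of the shut fingers; the grasp point (between the pads) lies 19 mm behind it; z points along the fingers, y is the direction in which the jaws open and shut (so a half turn about z gives the same grasp; the last joint's range is limited). The gripper opens to 85 mm and grips with 20 to 120 N. Pads are 22 mm wide; open, the fingers measure 114 mm over their backs; the gripper's body (76 mm by 85 mm) begins 54 mm behind the grasp point. The pads swing forward as they close: fully open they stand 13 mm farther back than shut.
Start: joints at [-1.278, 0.291, -0.153, 1.127, 0, 1.431], TCP at [0.22, -0.477, 0.231] pointing down, gripper open.
Joint ranges: [-2.52, 2.52], [-0.91, 1.74], [-1.3, 1.37], [-1.96, 2.02], [-1.52, 1.47], [-3.14, 3.14]. Speed limits (rad/s): [2.22, 2.22, 2.79, 3.14, 3.14, 3.14].

## Interface

Orientations are given as a rotation vector (axis times angle).
In Python, from bench import status, optics, manip gives the robot as it stands. The module is installed in compiled form; this text tells all that it offers.
- The arm moves only by the tool jog_arm, never from a script. Its argument "plan" is a list of rows, each a list of 2 entries, a list of its own where there are three numbers: the shift along the tool's x, y, z in cm, then the turn about the tool's z in rad. In form: [[[tx, ty, tz], roll], ...]. A call has 1 to 10 rows; each row shifts and turns the commanded pose from where the row before left it, along the tool's axes as they then stand; what a row does not reach is not made up. A row lasts 1/8 s, in which the tool goes at most 62.5 mm and 10.7 degrees, less where a joint would pass 70% of its speed; a pose out of reach is approached as far as the arm can. A call with a gripper value outside its range is refused whole. "gripper" is the finger opening in cm, from 0 to 8.54, set as the call begins (left out, the last holds). The fingers move at their own pace and stop on an object; "force" is the grip in N (left out, the last holds). Time passes only in rows, so rows that do not move let the fingers close. It gives the time, the measured TCP pose, the force and the opening at its end, in the units of the state.
- status.observe(): the state, without advancing time (a new reading comes with each control period).
- optics.snapshot(name): name is "scene" or "top"; returns a dict with "color" (480x640x3 uint8, red, green, blue), "depth" (480x640 float32, m along the optical axis (not along the pixel's ray), 0 where there is no reading), "mtx" (3x3 intrinsics, pixels), "k1" (the pictures are not rectified: a ray, as slopes to the right and down, at radius r is drawn at 1 + k1 r^2 times it, then the intrinsics apply), "R" (3x3) and "t" (3): a world point X has camera coordinates R X + t. Camera axes: x right, y down, z forward; pixel columns grow to the right and rows downward; lengths in m; the calibration is good to about 2 mm. A picture is of the moment at which its call begins.
- manip.job_done(): hands the job in, once; it reports no verdict.
The state is a dict: "t": time; "joint_positions": joint angles; "dq": joint speeds; "tau": joint torques, N m; "tool_pos": TCP position; "ee_rot": TCP orientation; "contact_force": force on the tool from outside, world axes, zero at the start; "ft_torque": the same for the moment, N m; "opening": finger opening in m.
Only numpy, scipy, OpenCV 4.12 (cv2) and the standard library are available. Lean on these libraries where they do the work, as an engineer would, in place of code of your own. Each camera call takes 0.05 s, during which the arm holds its last target. There are 200 camera calls.

## Working session

There is one attempt and no reset: what is moved stays moved. The work goes in short steps, Python scripts to look and compute and a tool call to move; the robot and the scene stay as the last step left them, time stands still between calls to the robot, and variables do not carry over. Pictures are saved under pics/ and viewed, on a budget of 10 in all, crops included, one or two more only if the job needs it, and the job is handed in when it is done.

Besides the shell and the picture viewer there is one more tool, called after ">>>" by a JSON object that holds its "method" and its "body", one argument or row to a line. jog_arm: Moves the arm, as the interface text tells. Its arguments: {"type":"object","properties":{"plan":{"type":"array"},"gripper":{"type":"number"},"force":{"type":"number"}},"required":["plan"]}

```bash
mkdir -p pics; python3 - <<'E'
from bench import status, optics
import cv2,numpy as np,pickle
s=status.observe();print({k:np.round(v,3) for k,v in s.items()})
d={n:optics.snapshot(n) for n in("scene","top")}
pickle.dump(d,open('d0.pkl','wb'))
for n,v in d.items():
    cv2.imwrite(f'pics/{n}0.png',v['color'][:,:,::-1]);print(n,v['mtx'],v['k1'],v['R'],v['t'],-v['R'].T@v['t'])
E
```

```text
{'t': np.float64(0.0), 'joint_positions': array([-1.278,  0.291, -0.154,  1.127,  0.   ,  1.432]), 'dq': array([-0.001,  0.   , -0.   , -0.002,  0.002, -0.001]), 'tau': array([-2.0000e-03, -5.3715e+01,  3.3136e+01,  1.6000e-02, -1.0000e-03,
       -0.0000e+00]), 'tool_pos': array([ 0.22 , -0.476,  0.231]), 'ee_rot': array([-3.067, -0.673,  0.   ]), 'contact_force': array([-0.474,  0.677, -0.064]), 'ft_torque': array([ 0.029,  0.002, -0.019]), 'opening': np.float64(0.085)}
scene [[595.15079104   0.         321.96226474]
 [  0.         595.15079104 232.90160228]
 [  0.           0.           1.        ]] -0.09094208230565032 [[ 0.85831599  0.51305688  0.0081428 ]
 [ 0.41292306 -0.68120302 -0.6045304 ]
 [-0.30461158  0.52224045 -0.79654045]] [-0.49391776 -0.15868109  1.34503817] [ 0.89917479 -0.55711948  0.97947165]
top [[588.48486076   0.         315.16279879]
 [  0.         588.48486076 246.05062497]
 [  0.           0.           1.        ]] -0.02484392490276337 [[ 0.01127029 -0.99990179  0.00832984]
 [-0.9947763  -0.01205695 -0.10136444]
 [ 0.10145492 -0.00714392 -0.99481449]] [-0.00577284  0.60290463  1.13248951] [0.48492366 0.00958732 1.18777815]
```

View pics/top0.png

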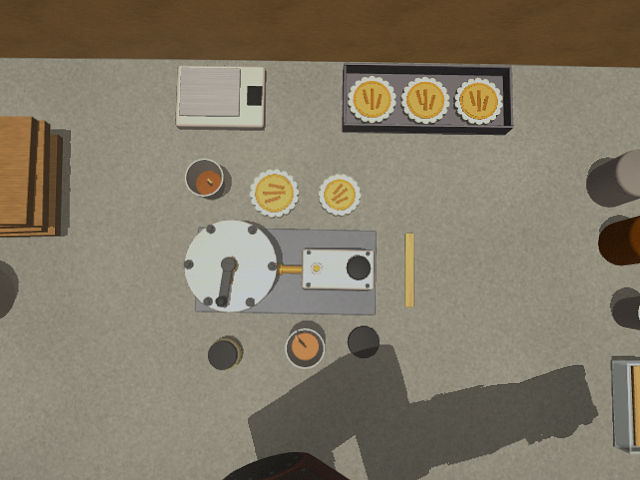

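View pics/scene0.png

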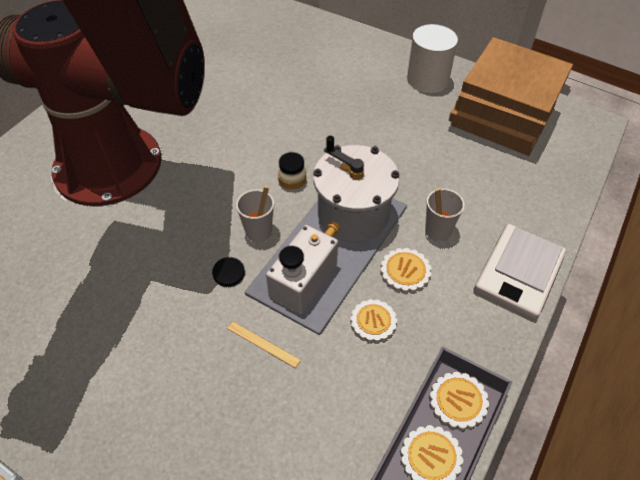

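The top view shows the unit nearly aligned with the world axes: the plunger cap is near (358,267), the pin near (316,268), the pivot near (229,265) and the vent post near (222,300). In the scene view the post is near (330,143) and the cap near (291,257). Next I'll locate these precisely.

```bash
cat > h.py <<'E'
import numpy as np,cv2
def ray(v,uv):
    K=v['mtx'];d=np.array([(uv[0]-K[0,2])/K[0,0],(uv[1]-K[1,2])/K[1,1]]);p=d.copy()
    for _ in range(20): p=d/(1+v['k1']*(p@p))
    return -v['R'].T@v['t'], v['R'].T@np.array([*p,1])
def plane(v,uv,z):
    o,r=ray(v,uv);return o+r*(z-o[2])/r[2]
def dark(v,box,th=75,mina=20):
    x0,y0,x1,y1=box;m=(v['color'][y0:y1,x0:x1].max(2)<th).astype(np.uint8)
    n,l,st,c=cv2.connectedComponentsWithStats(m)
    return [(c[i]+[x0,y0],st[i][2:],) for i in range(1,n) if st[i][4]>=mina]
E
python3 - <<'E'
import pickle;from h import *
np.set_printoptions(precision=4,suppress=True)
d=pickle.load(open('d0.pkl','rb'));T,S=d['top'],d['scene']
for th in(60,80):
  print(th)
  for c,s in dark(T,(335,245,380,290),th): print('T cap',c,s,plane(T,c,.141))
  for c,s in dark(T,(180,215,285,312),th,15): print('T pot',c,s,plane(T,c,.144),plane(T,c,.162))
  for c,s in dark(S,(275,240,308,272),th): print('S cap',c,s,plane(S,c,.139))
  for c,s in dark(S,(310,130,405,215),th,10): print('S pot',c,s,plane(S,c,.144))
# pin brass, base-plate corners
for n,v,b in(('T',T,(305,255,330,280)),('S',S,(305,228,325,246))):
  x0,y0,x1,y1=b;h=cv2.cvtColor(v['color'][y0:y1,x0:x1],cv2.COLOR_RGB2HSV)
  m=(h[...,1]>80)&(h[...,2]>90);ys,xs=np.nonzero(m);print(n,'pin',len(xs),xs.mean()+x0,ys.mean()+y0,plane(v,(xs.mean()+x0,ys.mean()+y0),.105))
for uv in((376,231),(375.5,314),(196,313)):print('plate',plane(T,uv,.01))
a=cv2.resize(T['color'][210:320,180:390],None,fx=3.8,fy=3.8,interpolation=cv2.INTER_CUBIC)
b=cv2.resize(S['color'][120:320,240:420],None,fx=2.8,fy=2.8,interpolation=cv2.INTER_CUBIC)
cv2.imwrite('pics/crop1.png',a[...,::-1])
E
```

```text
60
T cap [359.0924 264.9496] [ 23  24 119] [ 0.5587 -0.0767  0.141 ]
T pot [221.4783 300.5217] [11  9 46] [0.4927 0.1664 0.144 ] [0.4926 0.1637 0.162 ]
S cap [290.9564 257.2431] [ 24  24 436] [ 0.5591 -0.0788  0.139 ]
S pot [339.1486 153.8072] [ 38  37 249] [0.5085 0.1756 0.144 ]
S pot [374.5    150.4615] [ 6  6 26] [0.5635 0.2201 0.144 ]
S pot [317.1538 172.9615] [ 7  6 26] [0.4981 0.1092 0.144 ]
S pot [395.1 174.6] [ 7  6 30] [0.6274 0.1832 0.144 ]
S pot [321.3571 205.7041] [ 8 20 98] [0.5467 0.0436 0.144 ]
S pot [336.24 199.24] [ 6  6 25] [0.5622 0.0711 0.144 ]
S pot [376.8519 200.1481] [ 6  7 27] [0.6273 0.1081 0.144 ]
80
T cap [347.5 248. ] [26  1 26] [ 0.5889 -0.0558  0.141 ]
T cap [358.0159 267.4784] [ 23  24 439] [ 0.5542 -0.0748  0.141 ]
T pot [231.6774 273.    ] [ 7 26 31] [0.5415 0.1496 0.144 ] [0.5406 0.1472 0.162 ]
T pot [221.6389 300.6389] [ 12  12 108] [0.4925 0.1661 0.144 ] [0.4924 0.1634 0.162 ]
S cap [290.9355 257.5183] [ 25  26 465] [ 0.5594 -0.0793  0.139 ]
S pot [342.779  155.8616] [ 39  37 448] [0.5174 0.1744 0.144 ]
S pot [374.4474 149.9474] [ 7  7 38] [0.5628 0.2213 0.144 ]
S pot [317.2308 172.8462] [ 7  7 39] [0.4981 0.1096 0.144 ]
S pot [395.     174.2439] [ 7  7 41] [0.6269 0.1839 0.144 ]
S pot [351.6154 175.3846] [ 5  6 13] [0.5574 0.138  0.144 ]
S pot [361.  175.5] [ 4  5 10] [0.5728 0.1471 0.144 ]
S pot [352.936  209.1006] [ 79  21 656] [0.6    0.0665 0.144 ]
S pot [336.4103 198.7436] [ 6  8 39] [0.5619 0.0723 0.144 ]
S pot [376.4884 199.7674] [ 7  8 43] [0.6263 0.1086 0.144 ]
T pin 31 316.2903225806452 267.7096774193548 [ 0.5553 -0.0007  0.105 ]
S pin 35 313.9142857142857 236.94285714285715 [0.5569 0.0006 0.105 ]
plate [ 0.6371 -0.1214  0.01  ]
plate [ 0.4705 -0.1205  0.01  ]
plate [0.4684 0.2365 0.01  ]
```

View pics/crop1.png

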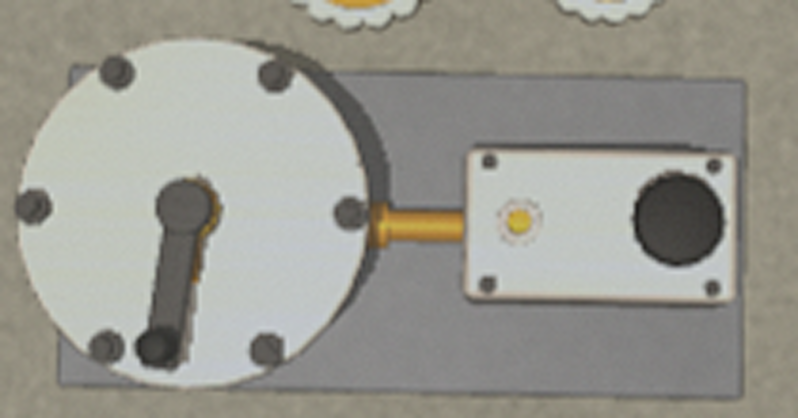

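The plunger is at about (0.557,-0.077), the pin at (0.556,-0.001), the pivot at (0.557,0.152) and the vent post at (0.4925,0.159). The unit's yaw is about 0. I'll shut the gripper and align the tool with the world axes (tool x = +x, tool y = -y, tool z = down), then travel high.

>>> {"method": "jog_arm", "body": {
  "plan": [
    [[0, 0, 0], 0.144],
    [[0, 0, 0], 0.144],
    [[0, 0, 0], 0.143],
    [[0, 0, 0], 0],
    [[2, -5, 0], 0],
    [[2, -5, 0], 0],
    [[2, -5, 0], 0],
    [[2, -5, 0], 0],
    [[2, -5, 0], 0],
    [[2, -5, 0], 0]
  ],
  "gripper": 0
}}

```text
t: 1.35
tool_pos: [0.3398, -0.1751, 0.2314]
ee_rot: [3.141, 0.007, 0.001]
contact_force: [0.8, -0.2, 0.4]
opening: -0.0001
```

>>> {"method": "jog_arm", "body": {
  "plan": [
    [[2, -4, 0], 0],
    [[2, -4, 0], 0],
    [[2, -4, 0], 0],
    [[2, -4, 0], 0],
    [[2, -4, 0], 0],
    [[2, -4, 0], 0],
    [[2.5, -4.5, 0], 0],
    [[0, 0, 0], 0]
  ]
}}

```text
t: 2.35
tool_pos: [0.4857, 0.0916, 0.2309]
ee_rot: [-3.125, -0.05, 0.001]
contact_force: [0.4, -0.1, -0.3]
opening: -0.0003
```

```bash
python3 - <<'E'
from bench import status, optics
import cv2,numpy as np
print(status.observe()['tool_pos'])
a=optics.snapshot('scene')['color'][90:290,230:470];b=optics.snapshot('top')['color'][200:350,170:390]
f=lambda x,s:cv2.resize(x,None,fx=s,fy=s,interpolation=cv2.INTER_CUBIC)
a=f(a,1.66);b=f(b,1.82)
h=max(len(a),len(b));p=lambda x:np.pad(x,((0,h-len(x)),(0,0),(0,0)))
cv2.imwrite('pics/c2.png',np.hstack([p(a),p(b)])[...,::-1])
E
```

```text
[0.48569712 0.09157958 0.23086718]
```

View pics/c2.png

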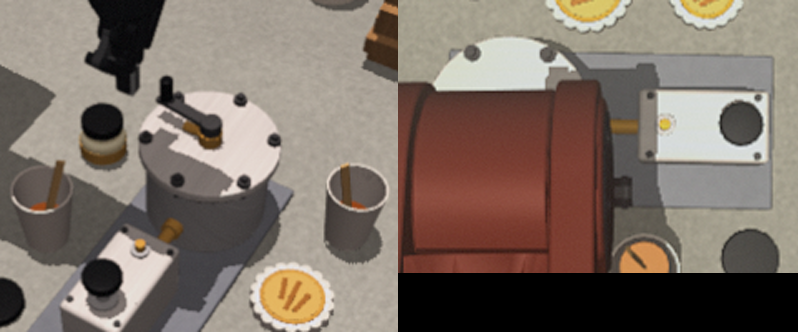

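The gripper is left of the post with its shut tip at about (128,85) in the left crop, and the post at (167,90). Nothing is in the way, so I'll lower to z≈0.172 on the -y side and start pushing.

>>> {"method": "jog_arm", "body": {
  "plan": [
    [[0, 0, 2], 0.03],
    [[0, 0, 2], 0],
    [[0, 0, 1.9], 0],
    [[0, -1, 0], 0],
    [[0.2, -1, 0], 0],
    [[0, -1, 0], 0],
    [[0, -1, 0], 0],
    [[0, 0, 0], 0]
  ]
}}

```text
t: 3.45
tool_pos: [0.4866, 0.1033, 0.1738]
ee_rot: [-3.101, -0.055, 0.002]
contact_force: [-0.0, 0.5, 1.1]
opening: -0.0007
```

```bash
python3 - <<'E'
from bench import status
s=status.observe()
for k in('joint_positions','dq','tau','tool_pos','ee_rot','contact_force'):print(k,s[k].round(3))
E
```

```text
joint_positions [ 0.036  0.277 -0.331  0.963  0.04   3.141]
dq [-0.007  0.001 -0.005 -0.    -0.005  0.002]
tau [ 2.0300e-01 -5.0806e+01  3.1200e+01  2.3000e-02  2.5100e-01 -2.0000e-03]
tool_pos [0.487 0.103 0.174]
ee_rot [-3.101e+00 -5.500e-02  2.000e-03]
contact_force [-0.017  0.49   1.088]
```

Joint 6 is at its limit, so the tool can't turn further this way. I'll roll back about 90°, giving tool x = +y and tool y = +x with joint 6 near 1.57.

>>> {"method": "jog_arm", "body": {
  "plan": [
    [[0, 0.5, 0], -0.17],
    [[0, 0, 0], -0.17],
    [[0, 0, 0], -0.17],
    [[0, 0, 0], -0.17],
    [[0, 0, 0], -0.17],
    [[0, 0, 0], -0.17],
    [[0, 0, 0], -0.17],
    [[0, 0, 0], -0.17],
    [[0, 0, 0], -0.17],
    [[0, 0, 0], 0]
  ]
}}

```text
t: 4.7
tool_pos: [0.4867, 0.0979, 0.1733]
ee_rot: [-2.208, -2.192, -0.042]
contact_force: [-0.2, 0.5, 0.1]
opening: 0.0002
```

```bash
python3 - <<'E'
from bench import status
from scipy.spatial.transform import Rotation as R
s=status.observe();print(R.from_rotvec(s['ee_rot']).as_matrix().round(3),s['joint_positions'].round(3))
E
```

```text
[[ 0.007  1.    -0.002]
 [ 0.999 -0.007  0.04 ]
 [ 0.04  -0.002 -0.999]] [ 0.025  0.277 -0.334  0.962  0.04   1.602]
```

>>> {"method": "jog_arm", "body": {
  "plan": [
    [[1.4, 0.2, 0.06], 0],
    [[1.4, 0.2, 0.06], 0],
    [[1.4, 0.2, 0.06], 0],
    [[1.2, 0, 0.05], 0],
    [[1.3, 0.1, 0.05], 0],
    [[1.2, 0.4, 0.05], 0],
    [[0, 0, 0], 0]
  ]
}}

```text
t: 5.58
tool_pos: [0.4981, 0.1781, 0.1731]
ee_rot: [-2.205, -2.194, -0.042]
contact_force: [-0.3, -0.8, -0.0]
opening: 0.0002
```

```bash
python3 - <<'E'
from bench import status, optics
import cv2,numpy as np
print(status.observe()['contact_force'],status.observe()['tool_pos'])
a=optics.snapshot('scene')['color'][90:290,250:450]
cv2.imwrite('pics/c3.png',cv2.resize(a,None,fx=2.5,fy=2.5,interpolation=cv2.INTER_CUBIC)[...,::-1])
E
```

```text
[-2.60680806e-01 -7.52120777e-01 -1.77127561e-04] [0.49807764 0.17806125 0.17308255]
```

View pics/c3.png

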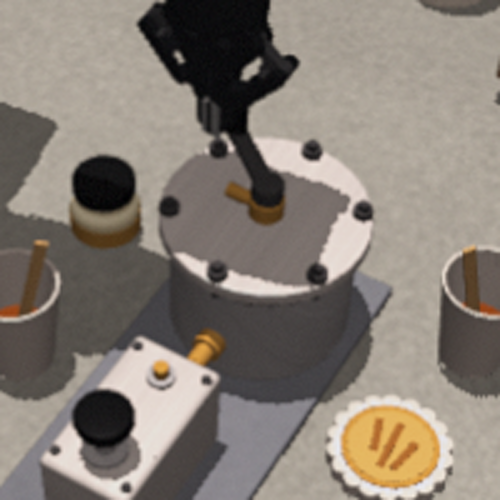

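The fingers (tip near (235,125) in the crop) are pushing the handle. The bar has turned with them and now points up-left from the pivot at (267,190). I'll continue along the arc.

>>> {"method": "jog_arm", "body": {
  "plan": [
    [[1.1, 0.6, 0.05], 0],
    [[1.0, 0.8, 0.04], 0],
    [[0.8, 1.0, 0.03], 0],
    [[0.6, 1.1, 0.02], 0],
    [[0.1, 0.3, 0], 0],
    [[0, 0, 0], 0]
  ]
}}

```text
t: 6.38
tool_pos: [0.5378, 0.2085, 0.1728]
ee_rot: [-2.216, -2.195, -0.033]
contact_force: [2.6, -25.0, 2.1]
opening: -0.0
```

```bash
python3 - <<'E'
from bench import status, optics
import cv2,numpy as np
from scipy.spatial.transform import Rotation as R
s=status.observe();print(s['contact_force'],s['ft_torque'],s['joint_positions'].round(3));print(R.from_rotvec(s['ee_rot']).as_matrix().round(3))
a=optics.snapshot('scene')['color'][80:240,290:450]
cv2.imwrite('pics/c4.png',cv2.resize(a,None,fx=3.5,fy=3.5,interpolation=cv2.INTER_CUBIC)[...,::-1])
E
```

```text
[  2.56820805 -24.96566952   2.09414725] [-5.2396923  -0.59495948 -0.37267475] [ 0.226  0.418 -0.124  1.023  0.03   1.806]
[[ 0.01   1.    -0.001]
 [ 0.999 -0.01   0.031]
 [ 0.031 -0.001 -1.   ]]
```

View pics/c4.png

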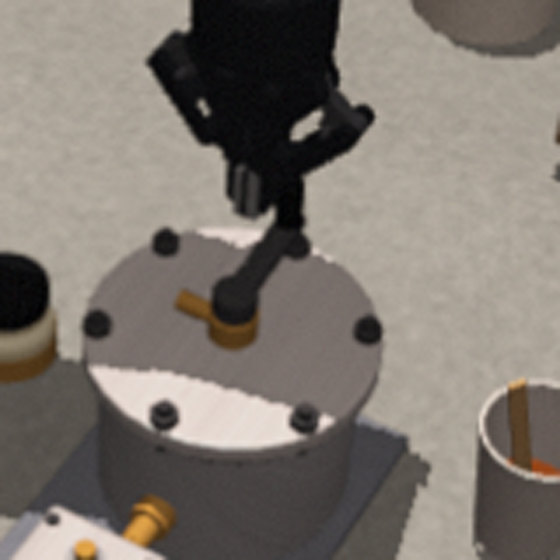

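The bar now points close to +y, towards the +y bolt at (295,243). The 25 N in y suggests the finger's corner is pressing radially on the post. I'll back off and push squarely in +x from the post's -x side, which confirms the stop.

>>> {"method": "jog_arm", "body": {
  "plan": [
    [[-1, 0, -0.03], 0],
    [[0, -1.5, 0], 0],
    [[0, -1.0, 0], 0],
    [[1.5, 0, 0.05], 0],
    [[0.9, 0, 0.03], 0],
    [[0, 0.6, 0], 0],
    [[0, 0.6, 0], 0],
    [[0, 0, 0], 0]
  ]
}}

```text
t: 7.42
tool_pos: [0.5241, 0.2266, 0.173]
ee_rot: [-2.207, -2.193, -0.042]
contact_force: [-0.7, -0.5, 0.1]
opening: -0.0001
```

>>> {"method": "jog_arm", "body": {
  "plan": [
    [[-0.3, 0.4, 0], 0],
    [[0, 0.4, 0], 0],
    [[0, 0.4, 0], 0],
    [[0, 0, 0], 0]
  ]
}}

```text
t: 7.92
tool_pos: [0.5356, 0.2238, 0.173]
ee_rot: [-2.207, -2.193, -0.042]
contact_force: [0.3, -0.5, 0.6]
opening: -0.0003
```

>>> {"method": "jog_arm", "body": {
  "plan": [
    [[0, 0.3, 0], 0],
    [[0, 0.3, 0], 0],
    [[0, 0.2, 0], 0],
    [[0, 0, 0], 0]
  ]
}}

```text
t: 8.43
tool_pos: [0.5369, 0.2239, 0.1725]
ee_rot: [-2.2, -2.189, -0.028]
contact_force: [-27.4, -0.5, 16.5]
opening: -0.0004
```

There's a hard stop at x=0.537 with 27 N, so the handle is against its stop. I'll back off, rise and travel over the plunger.

>>> {"method": "jog_arm", "body": {
  "plan": [
    [[0, -1.5, 0], 0],
    [[0, -1, 0], 0],
    [[0, 0, -3], 0],
    [[0, 0, -3.5], 0],
    [[-5, 0.6, -0.2], 0],
    [[-5, 0.6, -0.2], 0],
    [[-5, 0.6, -0.2], 0],
    [[-5, 0.6, -0.2], 0],
    [[-5, 0.6, -0.2], 0],
    [[-4.8, 0.6, -0.2], 0]
  ]
}}

```text
t: 9.68
tool_pos: [0.5531, -0.0791, 0.2382]
ee_rot: [-2.207, -2.194, -0.042]
contact_force: [1.1, -0.2, 0.1]
opening: -0.0
```

```bash
python3 - <<'E'
from bench import status, optics
import cv2,numpy as np
s=status.observe();print(s['contact_force'],s['tool_pos'],s['joint_positions'].round(3))
a=optics.snapshot('scene')['color'][90:310,240:420];b=optics.snapshot('top')['color'][190:320,170:390]
f=lambda x,s:cv2.resize(x,None,fx=s,fy=s,interpolation=cv2.INTER_CUBIC)
a=f(a,2);b=f(b,2)
h=max(len(a),len(b));p=lambda x:np.pad(x,((0,h-len(x)),(0,0),(0,0)))
cv2.imwrite('pics/c5.png',np.hstack([p(a),p(b)])[...,::-1])
E
```

```text
[ 1.06889664 -0.2413102   0.05741384] [ 0.55305118 -0.07906559  0.2382043 ] [-0.295  0.359 -0.038  1.187  0.038  1.282]
```

View pics/c5.png

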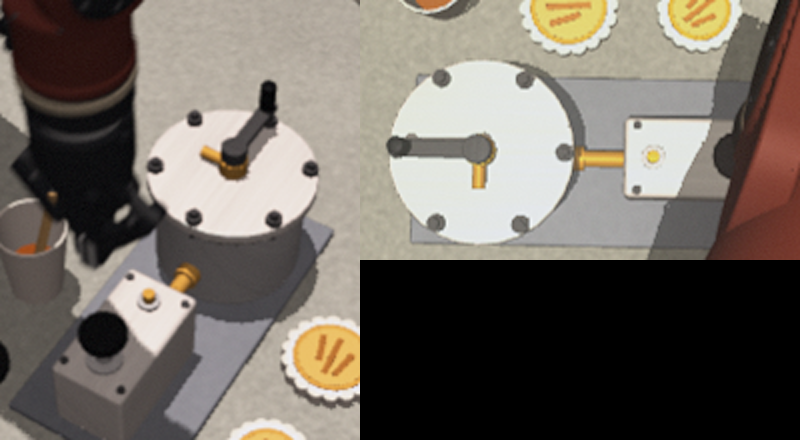

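The handle points to +y, shut, in both views; in the top crop it points left from (478,150) to (398,145). The tool is above the plunger, so I'll descend to just over the cap.

>>> {"method": "jog_arm", "body": {
  "plan": [
    [[-0.1, 0.3, 3], 0],
    [[-0.1, 0, 3], 0],
    [[0, 0, 2.5], 0],
    [[0, 0, 0.8], 0],
    [[0, 0, 0], 0]
  ]
}}

```text
t: 10.4
tool_pos: [0.5556, -0.0751, 0.1452]
ee_rot: [-2.206, -2.194, -0.042]
contact_force: [0.0, -0.1, 0.7]
opening: -0.0
```

>>> {"method": "jog_arm", "body": {
  "plan": [
    [[-0.2, 0, 0.7], 0],
    [[0, 0, 0.7], 0],
    [[0, 0, 0.6], 0],
    [[0, 0, 0.2], 0],
    [[0, 0, 0], 0],
    [[0, 0, 0], 0]
  ]
}}

```text
t: 11.15
tool_pos: [0.5569, -0.0769, 0.1251]
ee_rot: [-2.209, -2.196, -0.045]
contact_force: [-2.7, 2.4, 15.8]
opening: -0.0001
```

Contact shows 15.8 N at z=0.125, which is the expected bottom. I'll press slightly further to confirm, then rise clear.

>>> {"method": "jog_arm", "body": {
  "plan": [
    [[0, 0, 0.2], 0],
    [[0, 0, 0], 0]
  ]
}}

```text
t: 11.4
tool_pos: [0.5571, -0.077, 0.1249]
ee_rot: [-2.21, -2.197, -0.046]
contact_force: [-9.3, 1.9, 34.0]
opening: -0.0002
```

>>> {"method": "jog_arm", "body": {
  "plan": [
    [[0, 0, -1.0], 0],
    [[0, 0, -1.0], 0],
    [[0, 0, -0.8], 0],
    [[0, 0, 0], 0],
    [[0, 0, 0], 0],
    [[0, 0, 0], 0]
  ]
}}

```text
t: 12.15
tool_pos: [0.5553, -0.0776, 0.1484]
ee_rot: [-2.206, -2.193, -0.041]
contact_force: [-0.7, 0.7, 0.4]
opening: -0.0001
```

```bash
python3 - <<'E'
from bench import status, optics
import cv2,numpy as np
s=status.observe();print(s['contact_force'],s['tool_pos'])
a=optics.snapshot('scene')['color'][190:310,240:420];b=optics.snapshot('top')['color'][230:310,260:390]
f=lambda x,s:cv2.resize(x,None,fx=s,fy=s,interpolation=cv2.INTER_CUBIC)
a=f(a,2.5);b=f(b,2.6)
h=max(len(a),len(b));p=lambda x:np.pad(x,((0,h-len(x)),(0,0),(0,0)))
cv2.imwrite('pics/c6.png',np.hstack([p(a),p(b)])[...,::-1])
E
```

```text
[-0.66191596  0.71347652  0.37120078] [ 0.55527257 -0.07757124  0.14839039]
```

View pics/c6.png

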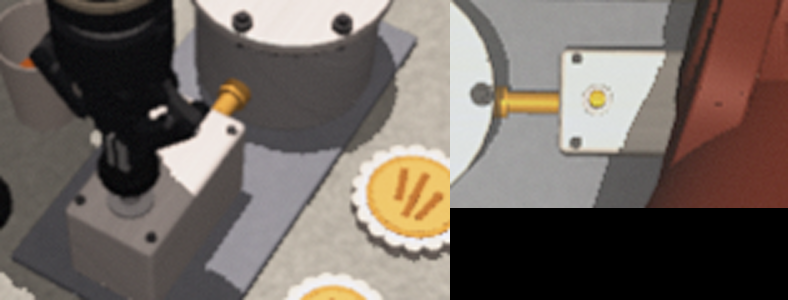

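The stop is confirmed: 34 N at the same depth. The plunger came back up, since contact force is zero. In the scene view the knuckle hides the pin; the jaw is clear of it. I'll do more strokes.

>>> {"method": "jog_arm", "body": {
  "plan": [
    [[0, 0, 1.0], 0],
    [[0, 0, 1.0], 0],
    [[0, 0, 0.6], 0],
    [[0, 0, 0], 0],
    [[0, 0, -1.0], 0],
    [[0, 0, -1.0], 0],
    [[0, 0, -0.6], 0],
    [[0, 0, 0], 0],
    [[0, 0, 0], 0],
    [[0, 0, 0], 0]
  ]
}}

```text
t: 13.5
tool_pos: [0.5553, -0.0775, 0.1484]
ee_rot: [-2.206, -2.193, -0.041]
contact_force: [0.0, -0.1, -0.2]
opening: -0.0001
```

>>> {"method": "jog_arm", "body": {
  "plan": [
    [[0, 0, 1.0], 0],
    [[0, 0, 1.0], 0],
    [[0, 0, 0.6], 0],
    [[0, 0, 0], 0],
    [[0, 0, 0], 0]
  ]
}}

```text
t: 14.12
tool_pos: [0.5564, -0.0775, 0.125]
ee_rot: [-2.209, -2.196, -0.042]
contact_force: [-7.1, -2.7, 27.9]
opening: 0.0003
```

>>> {"method": "jog_arm", "body": {
  "plan": [
    [[0, 0, -1.0], 0],
    [[0, 0, -1.0], 0],
    [[0, 0, -0.6], 0],
    [[0, 0, 0], 0],
    [[0, 0, 0], 0],
    [[0, 0, 0], 0]
  ]
}}

```text
t: 14.88
tool_pos: [0.5553, -0.0775, 0.1484]
ee_rot: [-2.206, -2.193, -0.041]
contact_force: [0.4, -0.2, 0.3]
opening: -0.0001
```

>>> {"method": "jog_arm", "body": {
  "plan": [
    [[0, 0, 1.0], 0],
    [[0, 0, 1.0], 0],
    [[0, 0, 0.6], 0],
    [[0, 0, 0], 0],
    [[0, 0, 0], 0]
  ]
}}

```text
t: 15.5
tool_pos: [0.5564, -0.0775, 0.125]
ee_rot: [-2.209, -2.196, -0.042]
contact_force: [-7.1, -1.0, 26.4]
opening: 0.0001
```

>>> {"method": "jog_arm", "body": {
  "plan": [
    [[0, 0, -1.0], 0],
    [[0, 0, -1.0], 0],
    [[0, 0, -0.6], 0],
    [[0, 0, 0], 0],
    [[0, 0, 0], 0],
    [[0, 0, 0], 0]
  ]
}}

```text
t: 16.25
tool_pos: [0.5553, -0.0775, 0.1484]
ee_rot: [-2.206, -2.193, -0.041]
contact_force: [-0.5, 0.6, 0.0]
opening: 0.0003
```

I'll do one spare stroke, then rise and clear the view to check.

>>> {"method": "jog_arm", "body": {
  "plan": [
    [[0, 0, 1.0], 0],
    [[0, 0, 1.0], 0],
    [[0, 0, 0.6], 0],
    [[0, 0, 0], 0],
    [[0, 0, 0], 0]
  ]
}}

```text
t: 16.88
tool_pos: [0.5564, -0.0775, 0.125]
ee_rot: [-2.209, -2.196, -0.042]
contact_force: [-7.7, -2.9, 26.3]
opening: 0.0002
```

>>> {"method": "jog_arm", "body": {
  "plan": [
    [[0, 0, -1.0], 0],
    [[0, 0, -1.0], 0],
    [[0, 0, -2], 0],
    [[0, 0, -4], 0],
    [[0, 0, -4], 0],
    [[-4, -3, 0], 0],
    [[-4, -5, 0], 0],
    [[-4, -5, 0], 0],
    [[-4, -3, 0], 0],
    [[0, 0, 0], 0]
  ]
}}

```text
t: 18.12
tool_pos: [0.3953, -0.2404, 0.2362]
ee_rot: [-2.211, -2.188, -0.041]
contact_force: [1.1, 0.7, -0.4]
opening: -0.0001
```

```bash
python3 - <<'E'
from bench import status, optics
import cv2,numpy as np
from h import *
s=status.observe();print(s['contact_force'],s['tool_pos'])
A=optics.snapshot('scene');B=optics.snapshot('top')
for n,v,b in(('S',A,(305,200,325,246)),('T',B,(305,240,330,290))):
  x0,y0,x1,y1=b;h=cv2.cvtColor(v['color'][y0:y1,x0:x1],cv2.COLOR_RGB2HSV)
  m=(h[...,1]>80)&(h[...,2]>90);ys,xs=np.nonzero(m);print(n,len(xs),ys.min()+y0,ys.max()+y0,xs.mean()+x0)
def pr(v,X):
  c=v['R']@X+v['t'];p=c[:2]/c[2];p=p*(1+v['k1']*(p@p));return p*v['mtx'][0,0]+v['mtx'][:2,2]
for z in(.101,.131,.141):print(z,pr(A,np.array([.556,0,z])),pr(B,np.array([.556,0,z])))
c=[(c,s) for c,s in dark(A,(275,235,308,272),80)];print(c)
a=A['color'][110:310,220:420]
cv2.imwrite('pics/c7.png',cv2.resize(a,None,fx=2.8,fy=2.8,interpolation=cv2.INTER_CUBIC)[...,::-1])
E
```

```text
[ 1.0673875   0.67308241 -0.44133201] [ 0.39531647 -0.24042994  0.23624663]
S 40 223 241 313.7
T 36 264 270 316.3888888888889
0.101 [313.3377485  238.25213886] [315.88444373 267.44515829]
0.131 [313.28106491 228.29676195] [316.04370906 266.35793818]
0.141 [313.26170632 224.87895823] [316.09881227 265.98177671]
[(array([290.90948276, 257.51508621]), array([ 24,  26, 464], dtype=int32))]
```

View pics/c7.png

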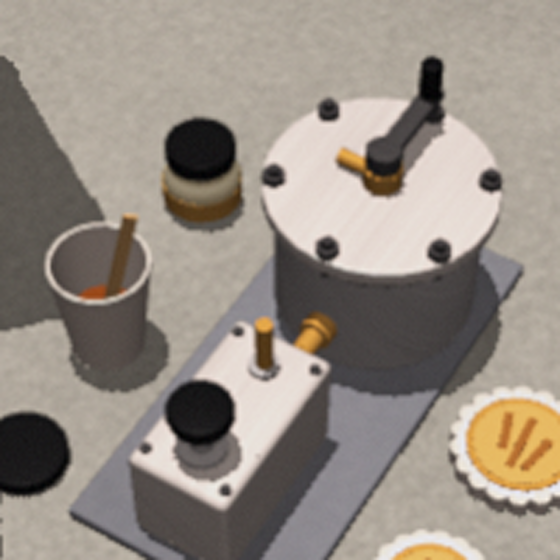

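The pin stands tall, with its top at row 223 where about 223 is predicted for fully out. The cap centroid is back at its starting pixel, (290.9,257.5). The handle points to +y and the bystanders haven't moved, so I'll hand in.

```bash
python3 -c "
from bench import manip;print(manip.job_done())"
```

```text
the job is handed in; nothing more can be done
None
```

The pot is ready for curing and I handed the job in at about 18 s of the 51 s allowed; the hand-in gives no verdict.

**What I did:** I pushed the vent handle round with the shut fingertips to its hard stop, where it held at 27 N without moving further. I then gave the plunger five full strokes. The four bottoms I read were all at z ≈ 0.125 m with 16 to 34 N, which is the stop. I let it come all the way up each time and retreated clear.

**Last checks:**
- **Vent handle:** it points to the unit's +y in both views.
- **Pin:** its top in the scene image is at row 223, about where fully out (z ≈ 0.141 m) should show.
- **Plunger:** the cap centroid is back at its starting pixel, so it is up.
- **Contact:** the wrist reads about 1 N, which is noise.
- **Bystanders:** those in the last crop look unmoved by eye. I didn't measure them, and the second cup and the stir stick were outside that crop.

**What went wrong or disagreed:**
- **Joint limit:** joint 6 reached its limit early on, so I rolled the tool back 90°. That left a harmless tilt of about 2° for the rest of the job.
- **Radial push:** the first push on the vent post reached 25 N radially, so I backed off and pushed again squarely.
- **Camera offset:** the two cameras disagreed by about 5 mm on the cap's position, and I used the average.

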